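Lock the sliding stop of the leading board in its next hole

ROBOT

A 6-joint arm with a two-finger parallel gripper is mounted at the origin on the work surface. World frame = base frame: x ahead of the robot, y to its left, z up, the work surface at z = 0. Lengths are in m, angles in degrees, forces in N, time in s.
With the tool pointing down it reaches from about 0.4 to 0.825 m from the base axis. Payload 7 kg.
Tool frame: the origin (TCP) lies midway between the tips of the shut fingers; the grasp point (between the pads) lies 19 mm behind it; z points along the fingers, y is the line along which they close (so a half turn about z gives the same grasp; the last joint's range is limited). The gripper opens to 88 mm and grips with 3 to 60 N. Pads are 19 mm wide; open, the fingers measure 130 mm over their backs; the gripper's body (78 mm by 193 mm) begins 47 mm behind the grasp point.
Start: joints at [89.674, 20.546, 0.682, 0, -70.136, -16.507], TCP at [0.195, 0.646, 0.227] pointing down, gripper open.
Joint ranges: [-176.03, 176.03], [-82.01, 121.73], [-58.28, 71.71], [-173.87, 95.51], [-174.79, -0.11], [-173.66, 173.66]. Speed limits (degrees/s): [136.94, 136.94, 172.46, 180, 180, 180].

INTERFACE

Orientations are given as [roll, pitch, yaw] about the fixed x, y, z axes, in that order (R = Rz(yaw) Ry(pitch) Rx(roll)).
In Python, from plant import r gives the robot as it stands.
- The arm moves only by the tool drive_tool, never from a script. Its argument "commands" is a list of rows, each an object of numbers: "hand": the closure, from 0 (fully open) to 1 (shut); "tx", "ty", "tz": the shift along the world's x, y, z scaled (see below); "turn": the turn about the world's z scaled (see below). A call has 1 to 10 rows; each row is the pose to reach, as a shift and turn from the pose commanded when the call began; what a row does not reach only later rows make up. The controller multiplies each number of a shift by 0.6 m and each number of a turn by 90 degrees. A row lasts 1/10 s, in which the tool goes at most 50 mm and 8.59 degrees, less where a joint would pass 70% of its speed; a pose out of reach is approached as far as the arm can. A call with a number of a shift or a turn outside -1 to 1 is refused whole. A call with a gripper value outside its range is refused whole. The fingers move at their own pace and stop on an object; "grip_force" is the grip in N (left out, the last holds). Time passes only in rows, so rows that repeat a pose let the fingers close. It gives the time, the measured TCP pose, the force, the opening and the grip force at its end, in the units of the state.
- r.get_state(): the state, without advancing time (a new reading comes with each control period).
- r.capture(name): name is "scene" or "top"; returns a dict with "frame" (480x640x3 uint8, red, green, blue), "fx", "fy", "cx", "cy" (pixels), "D" ([k1, k2, p1, p2, k3] as OpenCV has them; the pictures are not rectified), "world_from_camera" (4x4, takes a point from camera to world coordinates). Camera axes: x right, y down, z forward; pixel columns grow to the right and rows downward; lengths in m; the calibration is good to about 2 mm. A picture is of the moment at which its call begins. There is no depth.
- r.close_job(): hands the job in; it is judged then, once.
Trained networks look in the newest picture that a camera, given by its name, has taken for a name from the list of things; names that differ only in an ending like _2 or _b are one class to them, and where a whole thing is asked for, a point or a joint stands for the part that bears it (a point fixed in the world has none). Each returns a list of dicts, best first, with "score" (0 to 1); they miss things now and then, are a little off and sometimes report something else, mostly with a low value. They report only what shows in the picture. A call takes as long as a camera call.
- r.trace(label, camera): "pixels" (480x640 bool, what is visible of it) and "extent" ([left, top, right, bottom] in pixels, round what is visible of it).
The state is a dict: "time_s": time; "joints": joint angles; "qd": joint speeds; "joint_torque": joint torques, N m; "tcp_pos": TCP position; "eef_rot": TCP orientation; "contact_force": force on the tool from outside, world axes, zero at the start; "moment": the same for the moment, N m; "gripper_width": finger opening in m; "gripper_force": force on a finger pad.
Only numpy, scipy, OpenCV 4.12 (cv2) and the standard library are available. Lean on these libraries where they do the work, as an engineer would, in place of code of your own. Each camera call takes 0.05 s, during which the arm holds its last target. There are 200 camera calls.

TASK

On the stained-glass bench, move the sliding stop of the leading board in for a narrower panel: pinch the tube's spring button flush, slide the square tube towards the wooden fence until the button pops into the tube's next hole, and let go with the stop locked there. The board only lies loose on the bench, so pull gently and stop when the button catches: the board must not be dragged along; leave the jar, the screwdriver and the tape roll where they are.

Things in the scene. Friction and masses are not known exactly. Their poses are not given: they have to be found in the camera images.
- button (a point): Centre of the square tube's section at the spring button, 75 mm above the bench; fixed to the board. z up; y along the tube, from the tube to the wooden fence: the way the tube must slide; x across: the button sticks out of the tube's +x side, away from the robot. A pinch across the tube here, a finger on the button and one on the plain -x side, presses it flush and holds the tube.
- pin (a point): Point on the outer +x face of the tube where the button comes out (x = +15 mm from button, same axes; fixed to the board). The button: a round-ended steel pin, 10 mm across, on the inner bar, 5.5 mm proud through a 12 mm square hole. About 2 N presses it flush; only then can the tube slide off it (about 4 to 9 N to start). After that it runs inside under the wall and needs no pressing.
- tube_top (a point): Top face of the sliding aluminium tube, mid-width, 15 mm above its axis, at its first hole; moves with the tube; axes as button. The tube is 30 by 30 mm outside, wall 2 mm, and reaches from y = -128 to +60 mm about this point, over a steel inner bar.
- tube (a joint): How far the tube has slid towards the fence (m): about 0 (resting at -0.0015) in its first hole, at most 0.088. A return spring of about 3 N runs it back to 0 if let go before the button has caught. Sliding between the holes takes a steady 3 to 6 N. When the button catches in the next hole it blocks the tube both ways, with about 1.5 mm of play either way.
- plate (a point): Middle of the 90 mm long window, at y = -83 mm from the first hole, in the tube's +x face (moves with the tube; axes as button). In it sits a dark steel index plate with the next hole, 12 mm square. Its setting varies and is not reported: the button meets that hole somewhere between 0.045 and 0.077 m of the tube's travel, which is felt as the tube stops
- jaw (a point): Middle of the front face of the stop: a dark wooden jaw 70 mm wide (x), 12 mm thick (y), 68 mm high on the tube's +y end, its top 20 mm above the tube's axis. Moves with the tube; axes as button.
- fence (a point): Top edge, facing the jaw, of the fixed wooden fence (20 mm thick, 30 mm above the board) at the board's +y end, at mid-width, 48 mm above the bench, 180 mm along y from button.
- base: The plywood leading board with its bracket and fence; origin on its underside, straight below button, axes as there. Board 150 (x) by 400 (y) by 18 mm, edges at y = -200 and +200 mm. It lies loose and skids along y if pushed or pulled with more than about 13 N. A dark steel bracket (50 by 28 mm, 98 mm high, y -189 to -161 mm) carries the inner bar.
- jar: Bystander: a closed jar, 56 mm in diameter, 65 mm high, beyond the board; origin at the centre of its underside.
- driver: Bystander: a screwdriver 170 mm long lying beyond the board; origin under its middle.
- tape: Bystander: a roll of paper tape lying flat between the board and the robot, 90 mm in diameter, 20 mm high; origin at the centre of its underside.

How it is judged (in metres and radians):
On the way:
1. the fingers have slid the tube off its first hole (value of joint tube above 0.012 m and contact force between the fingers and anything else above 1 N), for 0.1 s.
At the end, for the whole second after the job is handed in: The tube stays out by itself against its return spring, caught by the button in the next hole (travel above 40 mm, at rest within 4 mm/s), and the board is within 3 mm of where it lay (value of joint tube above 0.04 m and velocity of joint tube between -0.004 and 0.004 m/s and distance of button from where it was at the start of the episode below 0.003 m); the robot touches nothing.
It fails at once if the board was dragged more than 3 mm (distance of button from where it was at the start of the episode above 0.003 m).
It fails at once if a bystander was moved more than 20 mm (distance of any of jar, driver, tape from where it was at the start of the episode above 0.02 m).
It also fails if it takes over 42 s, if anything falls off the work surface, if the arm or the gripper's body presses on something with over 40 N, if the wrist force passes 120 N, or if a joint passes its speed limit or range.

## Working session

There is one attempt and no reset: what is moved stays moved. The work goes in short steps, Python scripts to look and compute and a tool call to move; the robot and the scene stay as the last step left them, time stands still between calls to the robot, and variables do not carry over. Pictures are saved under pics/ and viewed, at most 10 in all, crops included, and the job is handed in when it is done.

Besides the shell and the picture viewer there is one more tool, called after "Call:" by a JSON object that holds its "fn" and its "kwargs", one argument or row to a line. drive_tool: Moves the arm, as the interface text tells. Its arguments: {"type":"object","properties":{"commands":{"type":"array"},"grip_force":{"type":"number"}},"required":["commands"]}

```bash
mkdir -p pics; ls; python3 - <<'E'
from plant import r
import cv2,numpy as np
for n in("scene","top"):
    c=r.capture(n); cv2.imwrite(f"pics/{n}0.png",c["frame"][:,:,::-1])
    print(n,c["fx"],c["fy"],c["cx"],c["cy"],c["D"]); print(np.round(c["world_from_camera"],4).tolist())
    for l in("button","pin","tube_top","jaw","fence","plate","base","jar","driver","tape"):
        for d in r.trace(l,n)[:2]:
            v,u=np.nonzero(d["pixels"]); print(l,round(d["score"],2),d["extent"],len(u),u.mean().round(1),v.mean().round(1))
s=r.get_state();print(s)
E
```

```text
pics
scene 516.8393698831164 516.8393698831164 320.6547360574029 243.77001122592128 [-0.03028082  0.          0.          0.          0.        ]
[[-0.0369, 0.6419, -0.7659, 1.2615], [0.9992, 0.0144, -0.0361, 0.0839], [-0.0121, -0.7666, -0.642, 0.6303], [0.0, 0.0, 0.0, 1.0]]
button 0.61 [216.3, 216.2, 457.4, 309.8] 16862 327.7 264.8
pin 0.89 [217.4, 215.2, 455.2, 309.2] 16893 328.0 264.8
tube_top 0.87 [252.1, 217.6, 375.6, 269.0] 3180 318.8 240.4
tube_top 0.24 [410.4, 290.2, 451.4, 344.8] 1624 431.7 318.0
jaw 0.93 [255.4, 213.3, 375.3, 268.3] 3162 318.7 240.2
fence 0.79 [213.5, 215.5, 456.2, 315.5] 16795 327.8 264.8
plate 0.96 [252.4, 213.4, 375.4, 269.0] 3182 318.6 240.2
jar 0.88 [410.1, 292.0, 449.9, 342.5] 1687 431.4 317.5
jar 0.64 [253.6, 213.8, 374.9, 270.7] 3183 318.8 240.0
driver 0.86 [223.7, 323.6, 326.9, 361.0] 1112 259.7 343.0
driver 0.65 [259.1, 213.7, 374.5, 266.5] 3093 319.1 240.2
tape 0.87 [319.7, 202.0, 363.0, 227.5] 476 339.0 210.6
top 481.8820499845812 481.8820499845812 324.535761621874 234.7793521088119 [0.00339652 0.         0.         0.         0.        ]
[[0.02
[... 733 characters left out ...]
0 212.7 182.7
{'time_s': 1.1, 'joints': array([ 8.96738081e+01,  2.05469271e+01,  6.81150201e-01,  1.79381541e-03,
       -7.01367249e+01, -1.65069264e+01]), 'qd': array([-0.0025493 ,  0.00774344,  0.00212795,  0.02991177, -0.01789367,
        0.0279458 ]), 'joint_torque': array([ 1.38826144e-03, -5.82398772e+01,  2.93297929e+01,  7.00278595e+00,
        1.23298084e-02, -2.94556878e-05]), 'tcp_pos': array([0.19549227, 0.64604102, 0.22655434]), 'eef_rot': array([ 1.79998081e+02, -2.32837592e-03, -1.68325088e+01]), 'contact_force': array([ 0.58164036, -0.59502447,  0.43396925]), 'moment': array([ 0.02360902, -0.0155231 , -0.00741073]), 'gripper_force': 0.0, 'gripper_width': 0.0876348985400874}
```

```bash
python3 - <<'E'
import cv2
a=cv2.imread("pics/scene0.png")[195:345,205:470]; b=cv2.imread("pics/top0.png")[195:345,165:450]
cv2.imwrite("pics/s1.png",cv2.resize(a,None,fx=3,fy=3,interpolation=2)); cv2.imwrite("pics/t1.png",cv2.resize(b,None,fx=2.8,fy=2.8,interpolation=2))
E
```

```text
(no output)
```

View pics/s1.png

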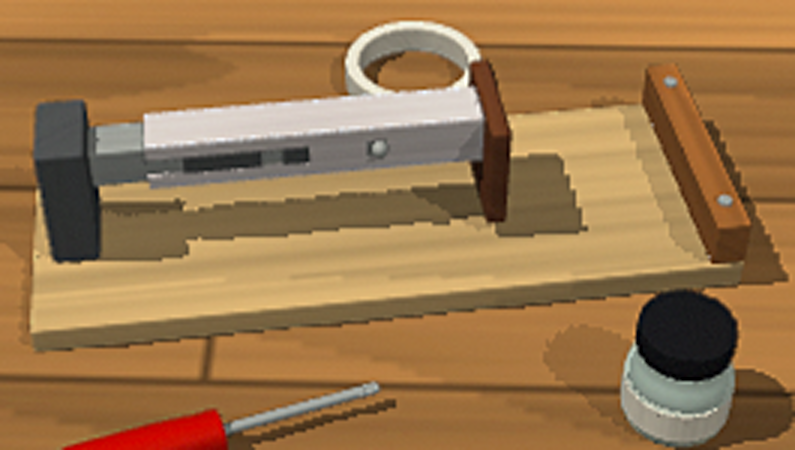

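View pics/t1.png

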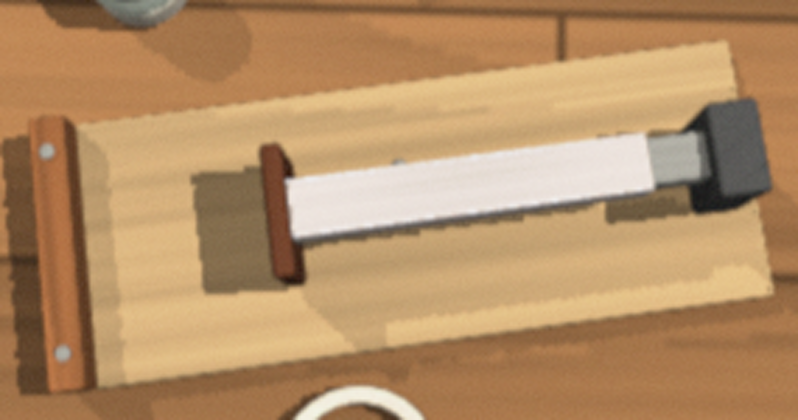

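```bash
cat > h.py <<'E'
import numpy as np,cv2
from plant import r
def cam(n):
    c=r.capture(n); K=np.array([[c["fx"],0,c["cx"]],[0,c["fy"],c["cy"]],[0,0,1]]); return c["frame"],K,np.array(c["D"]),np.array(c["world_from_camera"])
def tri(A,B,pa,pb):
    P=[]
    for (f,K,D,T),p in((A,pa),(B,pb)):
        P.append(cv2.undistortPoints(np.array(p,float).reshape(-1,1,2),K,D).reshape(-1,2).T)
    X=cv2.triangulatePoints(np.linalg.inv(A[3])[:3],np.linalg.inv(B[3])[:3],P[0],P[1]); return (X[:3]/X[3]).T
def proj(A,X):
    M=np.linalg.inv(A[3]); return cv2.projectPoints(np.array(X,float).reshape(-1,1,3),cv2.Rodrigues(M[:3,:3])[0],M[:3,3],A[1],A[2])[0].reshape(-1,2)
E
python3 - <<'E'
from h import *
A=cam("scene");B=cam("top")
names=["pin","screw-x","screw+x","tubeend far","tubeend near","tubejaw near","board nearleft","fence +x edge end"]
s=np.array([(377,148),(671,82),(725,200),(145,115),(147,147),(480,130),(31,331),(745,233)])/3+(205,195)
t=np.array([(398,162),(62,353),(47,151),(654,190),(643,133),(286,180),(728,42),(31,118)])/2.8+(165,195)
X=tri(A,B,s,t)
for n,x,a,b in zip(names,X,proj(A,X)-s,proj(B,X)-t): print(n,x.round(4),a.round(1),b.round(1))
d=X[1]-X[2];print("screw yaw(x axis)",np.degrees(np.arctan2(-d[1],-d[0])))
d=X[5]-X[4];print("tube yaw",np.degrees(np.arctan2(d[1],d[0]))-90,np.hypot(*d[:2]))
E
```

```text
pin [0.6009 0.0691 0.0756] [-0.2  0. ] [-0.3  0. ]
screw-x [0.4982 0.2471 0.0455] [-0.7  0.1] [-0.9 -0.1]
screw+x [0.6071 0.2639 0.046 ] [-0.8  0.2] [-0.9 -0.1]
tubeend far [ 0.5877 -0.063   0.0864] [-1.1 -0.1] [-1.3  0.1]
tubeend near [ 0.6173 -0.0575  0.0879] [-1.  -0.1] [-1.1  0.1]
tubejaw near [0.5892 0.1268 0.08  ] [-0.  0.] [-0. -0.]
board nearleft [ 0.6868 -0.1188  0.0143] [-1.1 -0.2] [-1.1  0.1]
fence +x edge end [0.6265 0.2746 0.0394] [ 0.2 -0. ] [0.2 0. ]
screw yaw(x axis) 8.776261947778359
tube yaw 8.67265214660452 0.18639995110751695
```

```bash
python3 - <<'E'
from h import *
from scipy.optimize import least_squares
A=cam("scene");B=cam("top")
m=np.array([(18,0,75),(-55,190,48),(55,190,48),(-15,-129.5,90),(15,-129.5,90),(15,58.5,90),(75,-200,18)])/1e3
s=np.array([(377,148),(671,82),(725,200),(145,115),(147,147),(480,130),(31,331)])/3+(205,195)-.0
t=np.array([(398,162),(62,353),(47,151),(654,190),(643,133),(286,180),(728,42)])/2.8+(165,195)
def W(p):
    c,q=np.cos(p[2]),np.sin(p[2]); return m@np.array([[c,-q,0],[q,c,0],[0,0,1]]).T+[p[0],p[1],0]
f=lambda p:np.r_[(proj(A,W(p))-s).ravel(),(proj(B,W(p))-t).ravel()]
o=least_squares(f,[.58,.066,.15],loss="soft_l1")
print(o.x,np.degrees(o.x[2]));print(f(o.x).reshape(2,-1,2).round(1).tolist())
for a in(A,B):print(proj(a,[[*o.x[:2],.075]]))
for l,n,z in(("jar","scene",.03),("driver","top",.01),("tape","top",.01)):
    C=A if n=="scene" else B
    d=r.trace(l,n)
    if d:
        v,u=np.nonzero(d[0]["pixels"]);p=cv2.undistortPoints(np.array([[[u.mean(),v.mean()]]]),C[1],C[2])[0,0]
        w=C[3][:3,:3]@[*p,1];o_=C[3][:3,3];print(l,(o_+w*(z-o_[2])/w[2]).round(3))
print(r.get_state()["time_s"])
E
```

```text
[0.58268053 0.0668193  0.15583758] 8.928835572615876
[[[0.1, 0.1], [-1.1, -0.7], [-1.1, -0.6], [-1.6, -1.7], [-1.9, -1.0], [0.3, -4.9], [-1.7, -1.3]], [[-0.7, 0.4], [-0.6, -0.6], [-0.7, -0.5], [-0.6, -0.5], [-0.0, -0.3], [-0.9, -0.5], [-0.5, -1.1]]]
[[329.35068439 237.67059819]]
[[308.01153432 265.20794037]]
jar [0.719 0.228 0.03 ]
driver [ 0.762 -0.034  0.01 ]
tape [0.437 0.088 0.01 ]
1.45
```

Call:
{"fn": "drive_tool", "kwargs": {
  "commands": [
    {"tx": 0.323,"ty": -0.483,"tz": 0,"turn": -0.358,"hand": 0},
    {"tx": 0.323,"ty": -0.483,"tz": 0,"turn": -0.358,"hand": 0},
    {"tx": 0.323,"ty": -0.483,"tz": 0,"turn": -0.358,"hand": 0},
    {"tx": 0.323,"ty": -0.483,"tz": 0,"turn": -0.358,"hand": 0},
    {"tx": 0.323,"ty": -0.483,"tz": 0,"turn": -0.358,"hand": 0},
    {"tx": 0.323,"ty": -0.483,"tz": 0,"turn": -0.358,"hand": 0},
    {"tx": 0.323,"ty": -0.483,"tz": 0,"turn": -0.358,"hand": 0},
    {"tx": 0.323,"ty": -0.483,"tz": 0,"turn": -0.358,"hand": 0},
    {"tx": 0.323,"ty": -0.483,"tz": 0,"turn": -0.358,"hand": 0},
    {"tx": 0.323,"ty": -0.483,"tz": 0,"turn": -0.358,"hand": 0}
  ]
}}

```text
time_s: 2.45
tcp_pos: [0.3892, 0.3568, 0.2267]
eef_rot: [-180.0, 0.0, -49.0]
contact_force: [-0.6, 0.3, -0.6]
gripper_width: 0.088
gripper_force: 0.0
```

Call:
{"fn": "drive_tool", "kwargs": {
  "commands": [
    {"tx": 0.323,"ty": -0.483,"tz": 0,"turn": -0.358,"hand": 0},
    {"tx": 0.323,"ty": -0.483,"tz": 0,"turn": -0.358,"hand": 0},
    {"tx": 0.323,"ty": -0.483,"tz": 0,"turn": -0.358,"hand": 0},
    {"tx": 0.323,"ty": -0.483,"tz": 0,"turn": -0.358,"hand": 0},
    {"tx": 0.323,"ty": -0.483,"tz": 0,"turn": -0.358,"hand": 0},
    {"tx": 0.323,"ty": -0.483,"tz": 0,"turn": -0.358,"hand": 0},
    {"tx": 0.323,"ty": -0.483,"tz": 0,"turn": -0.358,"hand": 0},
    {"tx": 0.323,"ty": -0.483,"tz": 0,"turn": -0.358,"hand": 0},
    {"tx": 0.323,"ty": -0.483,"tz": 0,"turn": -0.358,"hand": 0},
    {"tx": 0.323,"ty": -0.483,"tz": 0,"turn": -0.358,"hand": 0}
  ]
}}

```text
time_s: 3.45
tcp_pos: [0.5828, 0.0678, 0.2263]
eef_rot: [180.0, 0.0, -81.2]
contact_force: [-0.5, 0.8, -0.9]
gripper_width: 0.0876
gripper_force: 0.0
```

Call:
{"fn": "drive_tool", "kwargs": {
  "commands": [
    {"tz": -0.1,"hand": 0},
    {"tz": -0.15,"hand": 0},
    {"tz": -0.2,"hand": 0},
    {"tz": -0.24,"hand": 0},
    {"tz": -0.27,"hand": 0},
    {"tz": -0.284,"hand": 0},
    {"tz": -0.284,"hand": 0},
    {"tz": -0.284,"hand": 0}
  ]
}}

```text
invalid input
```

```bash
python3 - <<'E'
from h import *
A=cam("scene")[0][150:345,205:470];B=cam("top")[0][150:345,165:430]
cv2.imwrite("pics/g1.png",cv2.resize(np.vstack([A,B]),None,fx=1.5*1.02,fy=1.53,interpolation=2)[:,:,::-1])
print(r.get_state())
E
```

```text
{'time_s': 3.55, 'joints': array([ 2.57452056e+01,  1.22806705e+01, -1.08233310e+01, -5.19717081e-03,
       -6.68868212e+01, -1.68794704e+01]), 'qd': array([-0.16512575, -0.25169477, -0.05133704,  0.02466236, -0.01376304,
        0.07876893]), 'joint_torque': array([-4.42669177e-01, -4.57796323e+01,  2.86567014e+01,  6.84398398e+00,
        1.16104167e-02, -1.02259629e-02]), 'tcp_pos': array([0.58269366, 0.06809566, 0.22665956]), 'eef_rot': array([-1.79992606e+02,  7.23905689e-03, -8.11363040e+01]), 'contact_force': array([-0.56611941,  0.27725302,  0.86926547]), 'moment': array([ 0.06850909, -0.00431003, -0.0276413 ]), 'gripper_force': 0.0, 'gripper_width': 0.0875918464527803}
```

View pics/g1.png

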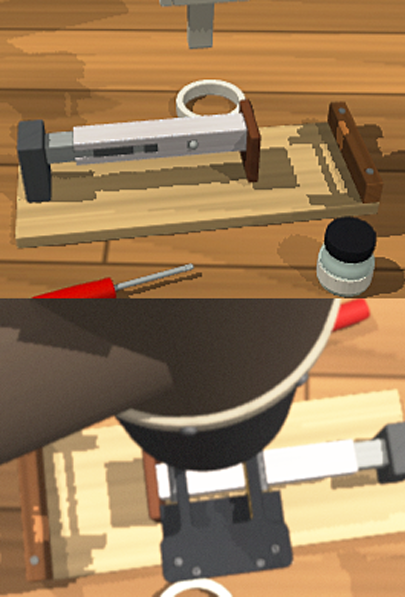

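Call:
{"fn": "drive_tool", "kwargs": {
  "commands": [
    {"tx": 0,"ty": 0,"turn": 0,"tz": -0.07,"hand": 0},
    {"tx": 0,"ty": 0,"turn": 0,"tz": -0.14,"hand": 0},
    {"tx": 0,"ty": 0,"turn": 0,"tz": -0.19,"hand": 0},
    {"tx": 0,"ty": 0,"turn": 0,"tz": -0.19,"hand": 0},
    {"tx": 0,"ty": 0,"turn": 0,"tz": -0.19,"hand": 0}
  ]
}}

```text
time_s: 4.05
tcp_pos: [0.5833, 0.0674, 0.1134]
eef_rot: [-180.0, -0.0, -81.2]
contact_force: [0.5, -0.9, 0.7]
gripper_width: 0.0875
gripper_force: 0.0
```

```bash
python3 - <<'E'
from h import *
A=cam("scene")[0][120:320,205:470]
cv2.imwrite("pics/g2.png",cv2.resize(A,None,fx=3,fy=3,interpolation=2)[:,:,::-1])
s=r.get_state();print(s["tcp_pos"],s["contact_force"],s["time_s"])
E
```

```text
[0.58411216 0.06752381 0.1144462 ] [ 1.0528084  -0.26283063  0.0015835 ] 4.1
```

View pics/g2.png

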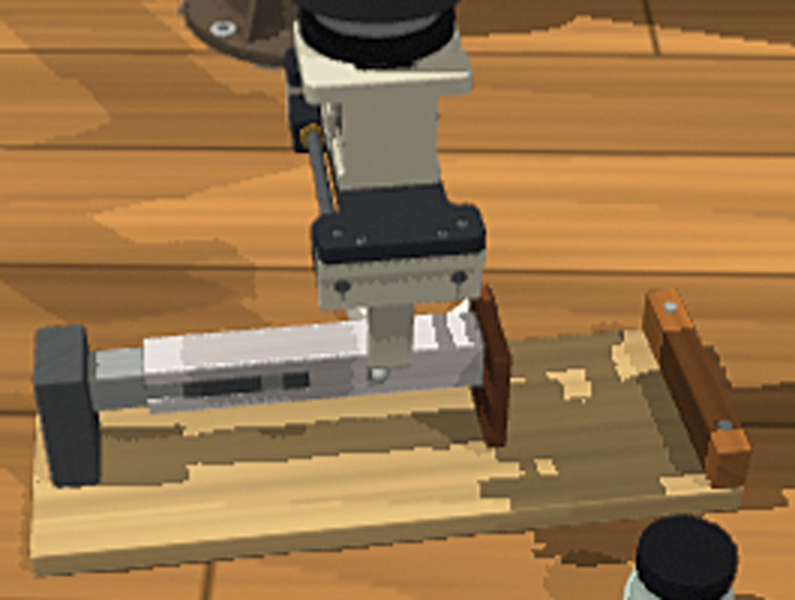

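Call:
{"fn": "drive_tool", "kwargs": {
  "commands": [
    {"tx": 0,"ty": 0,"turn": 0,"tz": -0.04,"hand": 0},
    {"tx": 0,"ty": 0,"turn": 0,"tz": -0.08,"hand": 0},
    {"tx": 0,"ty": 0,"turn": 0,"tz": -0.094,"hand": 0},
    {"tx": 0,"ty": 0,"turn": 0,"tz": -0.094,"hand": 0},
    {"tx": 0,"ty": 0,"turn": 0,"tz": -0.094,"hand": 0.2},
    {"tx": 0,"ty": 0,"turn": 0,"tz": -0.094,"hand": 0.4},
    {"tx": 0,"ty": 0,"turn": 0,"tz": -0.094,"hand": 0.5},
    {"tx": 0,"ty": 0,"turn": 0,"tz": -0.094,"hand": 0.5},
    {"tx": 0,"ty": 0,"turn": 0,"tz": -0.094,"hand": 0.5}
  ],
  "grip_force": 12
}}

```text
time_s: 5.0
tcp_pos: [0.5832, 0.0665, 0.0565]
eef_rot: [-180.0, 0.0, -81.3]
contact_force: [0.6, -0.0, -0.7]
gripper_width: 0.053
gripper_force: 0.0
```

Call:
{"fn": "drive_tool", "kwargs": {
  "commands": [
    {"tx": 0,"ty": 0,"turn": 0,"tz": 0,"hand": 0.55},
    {"tx": 0,"ty": 0,"turn": 0,"tz": 0,"hand": 0.57},
    {"tx": 0,"ty": 0,"turn": 0,"tz": 0,"hand": 0.59},
    {"tx": 0,"ty": 0,"turn": 0,"tz": 0,"hand": 0.6},
    {"tx": 0,"ty": 0,"turn": 0,"tz": 0,"hand": 0.6},
    {"tx": 0,"ty": 0,"turn": 0,"tz": 0,"hand": 0.6}
  ],
  "grip_force": 12
}}

```text
time_s: 5.6
tcp_pos: [0.5834, 0.0666, 0.0563]
eef_rot: [-180.0, 0.0, -81.3]
contact_force: [2.1, -1.0, -0.5]
gripper_width: 0.0353
gripper_force: 1.3
```

Call:
{"fn": "drive_tool", "kwargs": {
  "commands": [
    {"tx": 0,"ty": 0,"turn": 0,"tz": 0,"hand": 0.62},
    {"tx": 0,"ty": 0,"turn": 0,"tz": 0,"hand": 0.64},
    {"tx": 0,"ty": 0,"turn": 0,"tz": 0,"hand": 0.66},
    {"tx": 0,"ty": 0,"turn": 0,"tz": 0,"hand": 0.7},
    {"tx": 0,"ty": 0,"turn": 0,"tz": 0,"hand": 1},
    {"tx": 0,"ty": 0,"turn": 0,"tz": 0,"hand": 1},
    {"tx": 0,"ty": 0,"turn": 0,"tz": 0,"hand": 1}
  ],
  "grip_force": 12
}}

```text
time_s: 6.3
tcp_pos: [0.5828, 0.0663, 0.0562]
eef_rot: [180.0, -0.0, -81.3]
contact_force: [1.3, -1.3, 1.5]
gripper_width: 0.03
gripper_force: 12.0
```

Call:
{"fn": "drive_tool", "kwargs": {
  "commands": [
    {"tx": -0.0003,"ty": 0.0018,"turn": 0,"tz": 0,"hand": 1},
    {"tx": -0.0006,"ty": 0.0036,"turn": 0,"tz": 0,"hand": 1},
    {"tx": -0.0009,"ty": 0.0054,"turn": 0,"tz": 0,"hand": 1},
    {"tx": -0.0012,"ty": 0.0072,"turn": 0,"tz": 0,"hand": 1},
    {"tx": -0.0014,"ty": 0.009,"turn": 0,"tz": 0,"hand": 1},
    {"tx": -0.0014,"ty": 0.009,"turn": 0,"tz": 0,"hand": 1}
  ],
  "grip_force": 12
}}

```text
time_s: 6.9
tcp_pos: [0.5819, 0.0718, 0.0561]
eef_rot: [180.0, -0.0, -81.3]
contact_force: [-0.4, -4.1, 2.6]
gripper_width: 0.0299
gripper_force: 12.0
```

```bash
cat > chk.py <<'E'
from h import *
a=cv2.imread("pics/scene0.png",0).astype(np.float32); f=cam("scene")[0]; b=cv2.cvtColor(f,cv2.COLOR_RGB2GRAY).astype(np.float32)
def sh(x0,x1,y0,y1,m=30):
    t=a[y0:y1,x0:x1]; R=cv2.matchTemplate(b[y0-m:y1+m,x0-m:x1+m],t,cv2.TM_CCOEFF_NORMED); _,s,_,(u,v)=cv2.minMaxLoc(R)
    def sub(l,c,h): return .5*(l-h)/(l-2*c+h)
    du=sub(*R[v,u-1:u+2]) if 0<u<R.shape[1]-1 else 0
    dv=sub(*R[v-1:v+2,u]) if 0<v<R.shape[0]-1 else 0
    return round(u-m+du,2),round(v-m+dv,2),round(float(s),2)
print("bracket",sh(215,240,227,284),"fence",sh(416,460,212,285)," tube end",sh(244,285,230,260)," plate hole",sh(262,312,240,255),"jaw",sh(360,380,214,270))
s=r.get_state();print(s["time_s"],s["tcp_pos"].round(4),s["contact_force"].round(1))
E
python3 chk.py
```

```text
bracket (np.float32(0.01), np.float32(0.02), 1.0) fence (np.float32(-0.09), np.float32(0.1), 0.6)  tube end (np.float32(2.65), np.float32(-0.16), 0.98)  plate hole (np.float32(2.51), np.float32(-0.21), 0.96) jaw (np.float32(0.18), np.float32(-16.31), 0.51)
6.95 [0.5819 0.0718 0.0562] [-0.6 -4.6  3. ]
```

Call:
{"fn": "drive_tool", "kwargs": {
  "commands": [
    {"tx": -0.0008,"ty": 0.005,"turn": 0,"tz": 0,"hand": 1},
    {"tx": -0.0015,"ty": 0.01,"turn": 0,"tz": 0,"hand": 1},
    {"tx": -0.0023,"ty": 0.015,"turn": 0,"tz": 0,"hand": 1},
    {"tx": -0.0031,"ty": 0.02,"turn": 0,"tz": 0,"hand": 1},
    {"tx": -0.0039,"ty": 0.025,"turn": 0,"tz": 0,"hand": 1},
    {"tx": -0.0047,"ty": 0.03,"turn": 0,"tz": 0,"hand": 1},
    {"tx": -0.0054,"ty": 0.035,"turn": 0,"tz": 0,"hand": 1},
    {"tx": -0.0062,"ty": 0.04,"turn": 0,"tz": 0,"hand": 1},
    {"tx": -0.007,"ty": 0.045,"turn": 0,"tz": 0,"hand": 1},
    {"tx": -0.0077,"ty": 0.0494,"turn": 0,"tz": 0,"hand": 1}
  ],
  "grip_force": 12
}}

```text
time_s: 7.95
tcp_pos: [0.5773, 0.1014, 0.0562]
eef_rot: [180.0, -0.0, -81.3]
contact_force: [-1.6, -5.6, 3.7]
gripper_width: 0.0298
gripper_force: 12.0
```

```bash
python3 chk.py; python3 - <<'E'
from h import *
A=cam("scene")[0][180:330,205:470]
cv2.imwrite("pics/g3.png",cv2.resize(A,None,fx=3,fy=3,interpolation=2)[:,:,::-1])
E
```

```text
bracket (np.float32(0.01), np.float32(0.02), 1.0) fence (np.float32(-0.07), np.float32(0.08), 0.58)  tube end (np.float32(21.18), np.float32(-1.81), 0.98)  plate hole (np.float32(21.07), np.float32(-1.87), 0.97) jaw (np.float32(19.84), np.float32(-1.77), 0.44)
8.0 [0.5772 0.1018 0.0561] [-1.7 -2.2  3.8]
```

View pics/g3.png

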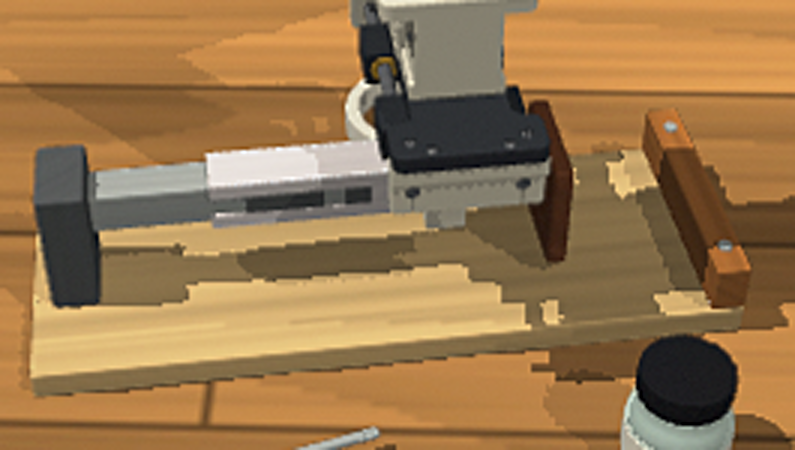

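Call:
{"fn": "drive_tool", "kwargs": {
  "commands": [
    {"tx": -0.0007,"ty": 0.0045,"turn": 0,"tz": 0,"hand": 1},
    {"tx": -0.0014,"ty": 0.009,"turn": 0,"tz": 0,"hand": 1},
    {"tx": -0.0021,"ty": 0.0135,"turn": 0,"tz": 0,"hand": 1},
    {"tx": -0.0028,"ty": 0.018,"turn": 0,"tz": 0,"hand": 1},
    {"tx": -0.0035,"ty": 0.0225,"turn": 0,"tz": 0,"hand": 1},
    {"tx": -0.004,"ty": 0.026,"turn": 0,"tz": 0,"hand": 1},
    {"tx": -0.004,"ty": 0.026,"turn": 0,"tz": 0,"hand": 1}
  ],
  "grip_force": 12
}}

```text
time_s: 8.75
tcp_pos: [0.5747, 0.1172, 0.0561]
eef_rot: [180.0, 0.0, -81.3]
contact_force: [-2.3, -2.9, 5.6]
gripper_width: 0.0297
gripper_force: 12.0
```

```bash
python3 chk.py
```

```text
bracket (np.float32(0.01), np.float32(0.02), 1.0) fence (np.float32(-0.02), np.float32(0.12), 0.53)  tube end (30, np.float32(-2.58), 0.95)  plate hole (30, np.float32(-2.65), 0.95) jaw (np.float32(-11.15), -30, 0.44)
8.8 [0.5747 0.1172 0.0561] [-2.8 -3.3  4.4]
```

Call:
{"fn": "drive_tool", "kwargs": {
  "commands": [
    {"tx": -0.0003,"ty": 0.0017,"turn": 0,"tz": 0,"hand": 1},
    {"tx": -0.0005,"ty": 0.0033,"turn": 0,"tz": 0,"hand": 1},
    {"tx": -0.0008,"ty": 0.005,"turn": 0,"tz": 0,"hand": 1},
    {"tx": -0.0008,"ty": 0.005,"turn": 0,"tz": 0,"hand": 1}
  ],
  "grip_force": 12
}}

```text
time_s: 9.2
tcp_pos: [0.5743, 0.1199, 0.0561]
eef_rot: [180.0, -0.0, -81.3]
contact_force: [-1.7, -4.5, 5.0]
gripper_width: 0.0298
gripper_force: 12.0
```

Call:
{"fn": "drive_tool", "kwargs": {
  "commands": [
    {"tx": -0.0003,"ty": 0.0017,"turn": 0,"tz": 0,"hand": 1},
    {"tx": -0.0005,"ty": 0.0033,"turn": 0,"tz": 0,"hand": 1},
    {"tx": -0.0005,"ty": 0.0033,"turn": 0,"tz": 0,"hand": 1}
  ],
  "grip_force": 12
}}

```text
time_s: 9.5
tcp_pos: [0.574, 0.122, 0.0561]
eef_rot: [180.0, -0.0, -81.3]
contact_force: [-3.0, -3.6, 4.3]
gripper_width: 0.0295
gripper_force: 12.0
```

Call:
{"fn": "drive_tool", "kwargs": {
  "commands": [
    {"tx": -0.0003,"ty": 0.0017,"turn": 0,"tz": 0,"hand": 1},
    {"tx": -0.0005,"ty": 0.0033,"turn": 0,"tz": 0,"hand": 1},
    {"tx": -0.0005,"ty": 0.0033,"turn": 0,"tz": 0,"hand": 1}
  ],
  "grip_force": 12
}}

```text
time_s: 9.8
tcp_pos: [0.5735, 0.1245, 0.0561]
eef_rot: [180.0, 0.0, -81.3]
contact_force: [-4.9, 2.4, 7.1]
gripper_width: 0.0301
gripper_force: 12.0
```

```bash
sed -i 's/m=30/m=45/' chk.py; python3 chk.py
```

```text
bracket (np.float32(0.01), np.float32(0.02), 1.0) fence (np.float32(-19.86), np.float32(37.01), 0.5)  tube end (np.float32(34.86), np.float32(-2.96), 0.99)  plate hole (np.float32(34.62), np.float32(-3.04), 0.97) jaw (np.float32(17.09), np.float32(-33.28), 0.44)
9.85 [0.5735 0.1247 0.0561] [-5.2  0.9  5.9]
```

Call:
{"fn": "drive_tool", "kwargs": {
  "commands": [
    {"tx": -0.0002,"ty": 0.0012,"turn": 0,"tz": 0,"hand": 1},
    {"tx": -0.0004,"ty": 0.0024,"turn": 0,"tz": 0,"hand": 1},
    {"tx": -0.0004,"ty": 0.0024,"turn": 0,"tz": 0,"hand": 1}
  ],
  "grip_force": 12
}}

```text
time_s: 10.15
tcp_pos: [0.5734, 0.1256, 0.0562]
eef_rot: [180.0, 0.0, -81.3]
contact_force: [-3.0, -2.3, 5.0]
gripper_width: 0.0298
gripper_force: 12.0
```

```bash
python3 chk.py
```

```text
bracket (np.float32(0.01), np.float32(0.02), 1.0) fence (np.float32(-19.74), np.float32(37.01), 0.5)  tube end (np.float32(35.3), np.float32(-2.98), 0.98)  plate hole (np.float32(34.98), np.float32(-3.06), 0.96) jaw (np.float32(17.91), np.float32(-33.36), 0.44)
10.2 [0.5734 0.1256 0.0561] [-2.9 -3.7  5.9]
```

```bash
python3 - <<'E'
from h import *
A=cam("scene")[0][225:270,265:365]
cv2.imwrite("pics/g4.png",cv2.resize(A,None,fx=8,fy=8,interpolation=2)[:,:,::-1])
E
```

```text
(no output)
```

View pics/g4.png

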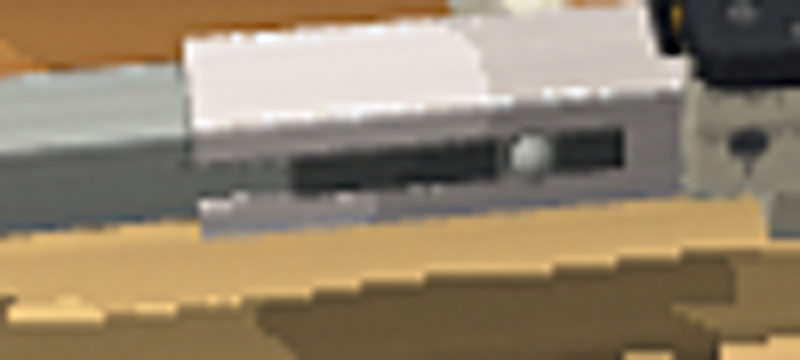

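The picture shows the button standing proud in the plate's hole at about (531,155), so the stop has caught. I'll release it now.

Call:
{"fn": "drive_tool", "kwargs": {
  "commands": [
    {"tx": 0,"ty": 0,"turn": 0,"tz": 0,"hand": 0.55},
    {"tx": 0,"ty": 0,"turn": 0,"tz": 0,"hand": 0.3},
    {"tx": 0,"ty": 0,"turn": 0,"tz": 0,"hand": 0.3},
    {"tx": 0,"ty": 0,"turn": 0,"tz": 0,"hand": 0.3},
    {"tx": 0,"ty": 0,"turn": 0,"tz": 0.05,"hand": 0.3},
    {"tx": 0,"ty": 0,"turn": 0,"tz": 0.11,"hand": 0.3},
    {"tx": 0,"ty": 0,"turn": 0,"tz": 0.18,"hand": 0.3},
    {"tx": 0,"ty": 0,"turn": 0,"tz": 0.25,"hand": 0.3},
    {"tx": 0,"ty": 0,"turn": 0,"tz": 0.25,"hand": 0.3},
    {"tx": 0,"ty": 0,"turn": 0,"tz": 0.25,"hand": 0.3}
  ]
}}

```text
time_s: 11.25
tcp_pos: [0.5743, 0.1259, 0.2074]
eef_rot: [-179.8, 0.1, -81.3]
contact_force: [0.1, -0.5, -1.0]
gripper_width: 0.0617
gripper_force: 0.0
```

```bash
python3 chk.py
```

```text
bracket (np.float32(0.01), np.float32(0.02), 1.0) fence (np.float32(0.23), np.float32(-0.18), 0.68)  tube end (np.float32(35.14), np.float32(-3.0), 0.99)  plate hole (np.float32(34.87), np.float32(-3.09), 0.97) jaw (np.float32(33.82), np.float32(-2.9), 0.85)
11.3 [0.5736 0.1256 0.2059] [-0.3  0.1 -1.1]
```

The tube is still locked out and the board hasn't moved, so I'm handing the job in.

```bash
python3 -c "
from plant import r
print(r.close_job())"
```

```text
the job is handed in; nothing more can be done
None
```

The job is handed in with the stop locked in its next hole at about 57 mm of travel (from the camera): after release the tube stayed put, the board showed no movement, and the gripper was clear of everything; the judge's result was not reported.

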